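# Index the drilling jig one slot and hold its pin home

### The job

Step the drilling jig on for the next hole: swing the stop on the green-marked side right out of the way (about a quarter turn), pull up the blue lock plunger, slide the carriage to the very next slot towards the green marker and let the pin in there. Then press the knob down until the pin is fully home and finish like that, still holding the knob fully down. Leave the stop on the red side across the rail and the other things on the bench alone.

Things in the scene. Friction and masses are not known exactly. Their poses are not given: they have to be found in the camera images.
- jig: Indexing jig, fixed to the bench: grey base board 270 (x) x 540 (y) x 20 mm with an aluminium ladder rail along its y axis (five slots, one every 50 mm, the middle one at y = 0; rail top 38 mm above the bench). Origin on the bench (z = 0), under the middle slot; jig +x points away from the robot, +y to the robot's left, turned by the jig's yaw. A wooden bridge with a brass drill bush stands on its far side (x 86 to 150, y -25 to 25, up to 100 mm above the bench).
- carriage (a joint): Dark wooden carriage that slides along the rail and carries a wood strip, m along jig +y; 0 with its pin in the middle slot, where it starts; the neighbouring slots are at +0.05 and -0.05. Needs about 2 N to slide once the pin is out.
- carriage_mid (a point): Centre of the carriage's top face (56 mm above the bench), on the plunger's axis. The carriage body is 100 x 100 mm; on its far side it widens into the strip's tray (x 82 to 128, y -110 to 110).
- plunger (a joint): Lock plunger on the carriage, height of the pin in m above fully home (0 = fully home, 0.028 = pulled all the way). Its spring lets it rest by itself at about 0.007: pin in the slot but the knob still 7 mm proud. 500 N/m both ways: pressing it fully home takes about 4 N, lifting it to 0.022 about 8 N. The pin clears the rail above 0.016, and has about 1.5 mm of play in a slot (its tip is round).
- knob: Blue round plunger knob with a white spot, 32 mm in diameter, 30 mm high, axis vertical. Origin at the centre of its underside, 70 mm above the bench when fully home, 77 mm at rest; under it a 28 mm boss reaches 68 mm. It does not turn.
- knob_top (a point): Centre of the knob's top face, 30 mm above its origin.
- stop_left (a joint): Swing stop beside the carriage at the jig's +y side, rad: 0 = its steel arm (14 mm wide, 14 mm high, 90 mm long from the pivot, top 55 mm above the bench) points along jig +x across the rail and blocks the carriage; it grows as the arm swings outward, away from the carriage, in the horizontal plane, to 1.6 (arm along jig +y). It stays where it is left; below about 0.8 it may still block.
- stop_left_post (a point): Centre of the top of that stop's upright orange grip post, 16 mm in diameter, standing on the arm from 55 to 90 mm above the bench, 60 mm from the pivot axis.
- stop_left_pivot (a point): Point on that stop's vertical pivot axis, 55 mm above the bench (fixed to the jig).
- stop_right (a joint): Swing stop beside the carriage at the jig's -y side, rad: 0 = its steel arm (14 mm wide, 14 mm high, 90 mm long from the pivot, top 55 mm above the bench) points along jig +x across the rail and blocks the carriage; it grows as the arm swings outward, away from the carriage, in the horizontal plane, to 1.6 (arm along jig -y). It stays where it is left; below about 0.8 it may still block.
- stop_right_post (a point): Centre of the top of that stop's upright orange grip post, 16 mm in diameter, standing on the arm from 55 to 90 mm above the bench, 60 mm from the pivot axis.
- stop_right_pivot (a point): Point on that stop's vertical pivot axis, 55 mm above the bench (fixed to the jig).
- green_marker: Green disc, 40 mm in diameter, 8 mm thick, fixed on the jig's base beyond one end of the rail (jig y about +205 or -205 mm); marks the side to feed to. Origin at the centre of its underside.
- red_marker: Red disc, 40 mm in diameter, 8 mm thick, fixed on the jig's base beyond one end of the rail (jig y about +205 or -205 mm); marks the side not to feed to. Origin at the centre of its underside.
- sanding_block: Bystander to leave alone (sizes in mm): cork block 40 x 65 x 25, loose on the jig's base.
- offcut: Bystander to leave alone (sizes in mm): small wood offcut 50 x 28 x 18, loose on the jig's base.
- peg_board: Bystander to leave alone (sizes in mm): wood block 110 x 130 x 22 with twelve upright dowels, 67 high in all.
- strip_a: Bystander to leave alone (sizes in mm): drilled wood strip 200 x 30 x 10.
- strip_b: Bystander to leave alone (sizes in mm): drilled wood strip 200 x 30 x 10.
- glue_bottle: Bystander to leave alone (sizes in mm): yellow bottle, 60 in diameter, 170 high.
- pencil_pot: Bystander to leave alone (sizes in mm): blue ceramic pot, 72 in diameter, 95 high.

How it is judged:
On the way, in this order (a step that is already met when the one before it is completed fails the run):
1. the stop on the green side is swung out (((y of green_marker in the frame of jig above 0 m and value of joint stop_left above 1 rad) or (y of green_marker in the frame of jig below 0 m and value of joint stop_right above 1 rad))), for 0.1 s.
2. the knob is held and the pin pulled clear of the rail (value of joint plunger above 0.0165 m and contact force between the fingers and knob above 1 N), for 0.1 s.
3. the carriage stands at the next slot on the green side with the pin in it (((y of green_marker in the frame of jig above 0 m and value of joint carriage between 0.046 and 0.054 m and value of joint plunger below 0.0095 m) or (y of green_marker in the frame of jig below 0 m and value of joint carriage between -0.054 and -0.046 m and value of joint plunger below 0.0095 m))), for 0.1 s.
At the end, for the whole second after the job is handed in: Carriage within 4 mm of the next slot on the green side; fingers on the knob with over 1.5 N, pin under 3 mm from fully home and still; green-side stop swung out over 0.9 rad, red-side stop under 0.3 rad (((y of green_marker in the frame of jig above 0 m and value of joint carriage between 0.046 and 0.054 m and value of joint stop_left above 0.9 rad and value of joint stop_right below 0.3 rad) or (y of green_marker in the frame of jig below 0 m and value of joint carriage between -0.054 and -0.046 m and value of joint stop_right above 0.9 rad and value of joint stop_left below 0.3 rad)) and value of joint plunger below 0.003 m and contact force between the fingers and knob above 1.5 N and linear speed of knob below 0.02 m/s); the arm keeps its last pose, push and grip.
It fails at once if the red-side stop is swung away ((y of green_marker in the frame of jig above 0 m and value of joint stop_right above 0.4 rad) or (y of green_marker in the frame of jig below 0 m and value of joint stop_left above 0.4 rad)).
It fails at once if a bystander is pushed more than 30 mm (distance of any of sanding_block, offcut, peg_board, strip_a, strip_b, glue_bottle, pencil_pot from where it was at the start of the episode above 0.03 m).
It also fails if it takes over 45 s, if anything falls off the work surface, if the arm or the gripper's body presses on something with over 40 N, if the wrist force passes 120 N, or if a joint passes its speed limit or range.

### The arm

A 6-joint arm with a two-finger parallel gripper is mounted at the origin on the work surface. World frame = base frame: x ahead of the robot, y to its left, z up, the work surface at z = 0. Lengths are in m, angles in rad, forces in N, time in s.
With the tool pointing down it reaches from about 0.3 to 0.775 m from the base axis. Payload 14.6 kg.
Tool frame: the origin (TCP) lies at the very end of the fingers, on their centre line; the grasp point (between the pads) lies 19 mm behind it; z points along the fingers, y is the line along which they close (so a half turn about z gives the same grasp; the last joint's range is limited). The gripper opens to 94 mm and grips with 3 to 60 N. Pads are 16 mm wide; open, the fingers measure 119 mm over their backs; the gripper's body (75 mm by 177 mm) begins 78 mm behind the grasp point.
Start: joints at [1.253, 0.3, 1.521, -0, 1.321, -0.067], TCP at [0.136, 0.533, 0.174] pointing down, gripper open.
Joint ranges: [-3.03, 3.03], [-0.79, 2.21], [0.23, 2.52], [-1.04, 4.18], [0, 3.07], [-2.55, 2.55]. Speed limits (rad/s): [2.22, 2.22, 2.57, 3.14, 3.14, 3.14].

### API

Orientations are given as [roll, pitch, yaw] about the fixed x, y, z axes, in that order (R = Rz(yaw) Ry(pitch) Rx(roll)).
In Python, from station import ctrl gives the robot as it stands.
- The arm moves only by the shell command python3 -m pendant 'ROWS' [OPENING] [FORCE]. ROWS is JSON, a list of rows, each a list of 2 entries, a list of its own where there are three numbers: the shift along the world's x, y, z in cm, then the turn about the world's z in rad. A call has 1 to 20 rows; each row shifts and turns the commanded pose from where the row before left it; what a row does not reach is not made up. A row lasts 1/12 s, in which the tool goes at most 41.7 mm and 7.16 degrees, less where a joint would pass 70% of its speed; a pose out of reach is approached as far as the arm can. A call is refused whole if a number of a shift passes 4.17 or a number of a turn 0.125, either way. A call with a gripper value outside its range is refused whole. OPENING is the opening, from 0 (shut) to 1 (fully open), set as the call begins (- or left out, the last holds). The fingers move at their own pace and stop on an object; FORCE is the grip in N (left out, the last holds). Time passes only in rows, so rows that do not move let the fingers close. It gives the time, the measured TCP pose, the force, the opening and the grip force at its end, in the units of the state.
- ctrl.get_obs(): the state, without advancing time (a new reading comes with each control period).
- ctrl.camera(name): name is "side" or "top" or "wrist"; returns a dict with "color" (480x640x3 uint8, red, green, blue), "intrinsics" (3x3 intrinsics, pixels), "camera_from_world" (4x4, takes a point from world to camera coordinates). Camera axes: x right, y down, z forward; pixel columns grow to the right and rows downward; lengths in m; the calibration is good to about 2 mm. A picture is of the moment at which its call begins. There is no depth.
- ctrl.hand_in(): hands the job in; it is judged then, once.
The state is a dict: "time_s": time; "qpos": joint angles; "joint_vel": joint speeds; "tau": joint torques, N m; "ee_pos": TCP position; "eef_rot": TCP orientation; "force": force on the tool from outside, world axes, zero at the start; "moment": the same for the moment, N m; "grip_width": finger opening in m; "grip_force": force on a finger pad.
Only numpy, scipy, OpenCV 4.12 (cv2) and the standard library are available. Lean on these libraries where they do the work, as an engineer would, in place of code of your own. Each camera call takes 0.05 s, during which the arm holds its last target. There are 200 camera calls.

## Working session

There is one attempt and no reset: what is moved stays moved. The work goes in short steps, Python scripts to look and compute and a shell command to move; the robot and the scene stay as the last step left them, time stands still between calls to the robot, and variables do not carry over. Pictures are saved under pics/ and viewed, at most 10 in all, crops included, and the job is handed in when it is done.

```bash
mkdir -p pics; cat > h.py <<'E'
import numpy as np, cv2
from station import ctrl
def shot(n,f=None):
    c=ctrl.camera(n)
    if f: cv2.imwrite('pics/'+f,c['color'][:,:,::-1])
    return c
def ray(c,u,v,z):
    T=c['camera_from_world'];R=T[:3,:3];t=T[:3,3]
    o=-R.T@t;d=R.T@np.linalg.inv(c['intrinsics'])@[u,v,1]
    return (o+d*(z-o[2])/d[2]).round(4)
def blobs(c,lo,hi,amin=60):
    h=cv2.cvtColor(c['color'],cv2.COLOR_RGB2HSV)
    n,l,s,ce=cv2.connectedComponentsWithStats(cv2.inRange(h,np.array(lo),np.array(hi)))
    return [(s[i,4],ce[i].round(1),s[i,:4]) for i in range(1,n) if s[i,4]>amin]
E
python3 - <<'E'
from h import *
print(ctrl.get_obs())
c=shot('top','t0.png');shot('side','s0.png')
C={'green':((45,90,50),(85,255,255)),'red':((0,150,80),(6,255,255)),'orange':((7,170,120),(18,255,255)),'blue':((98,120,60),(125,255,255))}
for k,(a,b) in C.items(): print(k,[(int(s),list(e)) for s,e,_ in blobs(c,a,b)])
E
```

```text
{'time_s': 0.0, 'qpos': array([ 1.25338244e+00,  3.00460388e-01,  1.52157892e+00, -1.31430690e-05,
        1.32068775e+00, -6.65791415e-02]), 'joint_vel': array([-6.75703861e-05, -6.70652263e-04, -1.90412362e-03,  1.86955116e-03,
        2.28915937e-03, -3.44758649e-03]), 'tau': array([ 1.05215739e-03, -5.31799614e+01, -3.52737987e+01,  7.08626490e-02,
        2.43437866e-02, -8.79863615e-05]), 'ee_pos': array([0.13642015, 0.53250831, 0.17309314]), 'eef_rot': array([-3.14045992e+00, -6.27695482e-05,  2.89076114e+00]), 'force': array([ 0.18681559, -0.15311292, -1.02345723]), 'moment': array([ 0.01278456,  0.02206268, -0.00353559]), 'grip_force': 0.0, 'grip_width': 0.09421583193226238}
green [(871, [np.float64(12.0), np.float64(203.7)]), (177, [np.float64(221.2), np.float64(257.2)])]
red [(97, [np.float64(102.9), np.float64(196.4)]), (157, [np.float64(373.7), np.float64(215.6)])]
orange []
blue []
```

View pics/t0.png

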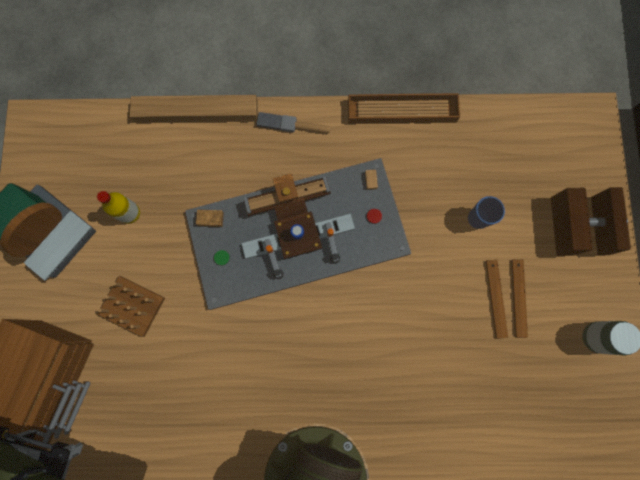

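View pics/s0.png

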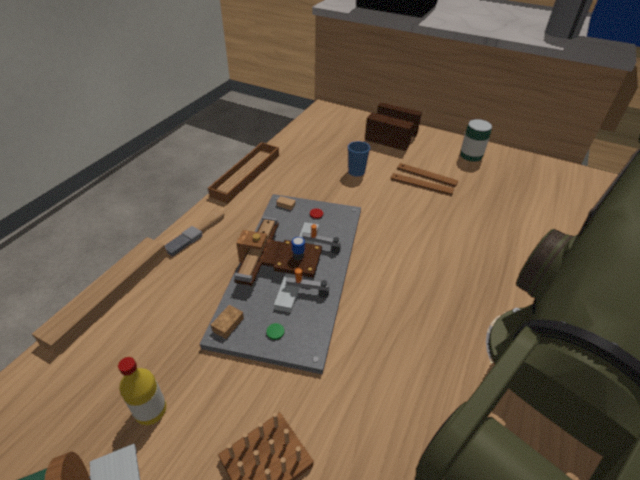

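Top view: the green disc is at (221,257), so green is jig +y. Red is at (374,216), the knob at (297,232), the left post at about (268,247) and the right post at about (329,231). The bridge is at (286,188).

```bash
python3 - <<'E'
from h import *
c=shot('top')
g=ray(c,221.2,257.2,.028);r=ray(c,373.7,215.6,.028);m=(g+r)/2
d=g-r;yaw=np.arctan2(-d[0],d[1]);print('g',g,'r',r,'mid',m,'yaw',yaw,np.hypot(*d[:2]))
im=c['color'];h=cv2.cvtColor(im,cv2.COLOR_RGB2HSV)
for n,(lo,hi) in {'orange':((4,150,110),(16,255,255)),'blue':((100,100,40),(130,255,255))}.items():
    for s,e,b in blobs(c,lo,hi,8):
        if 240<e[0]<350 and 200<e[1]<280: print(n,s,e,b,ray(c,*e,.09 if n=='orange' else .107))
s=shot('side')
for n,(lo,hi) in {'orange':((4,150,110),(16,255,255)),'blue':((100,100,40),(130,255,255))}.items():
    for q,e,b in blobs(s,lo,hi,15):
        if 250<e[0]<350 and 200<e[1]<310: print('side',n,q,e,b)
cv2.imwrite('pics/t1.png',cv2.resize(im[170:310,180:415][:,:,::-1],None,fx=3.4,fy=3.4,interpolation=cv2.INTER_CUBIC))
E
```

```text
g [0.5414 0.2337 0.028 ] r [ 0.646  -0.1608  0.028 ] mid [0.5937  0.03645 0.028  ] yaw 0.25918191573813276 0.4081316086754369
orange 22 [330.1 231.1] [328 229   5   5] [ 0.5939 -0.045   0.09  ]
orange 28 [268.6 248. ] [266 245   6   6] [0.5535 0.1061 0.09  ]
blue 74 [296.8 232.1] [290 224  14  15] [0.589  0.0362 0.107 ]
side orange 38 [298.  270.5] [295 268   7   6]
side blue 127 [297.9 247.6] [291 238  14  17]
```

View pics/t1.png

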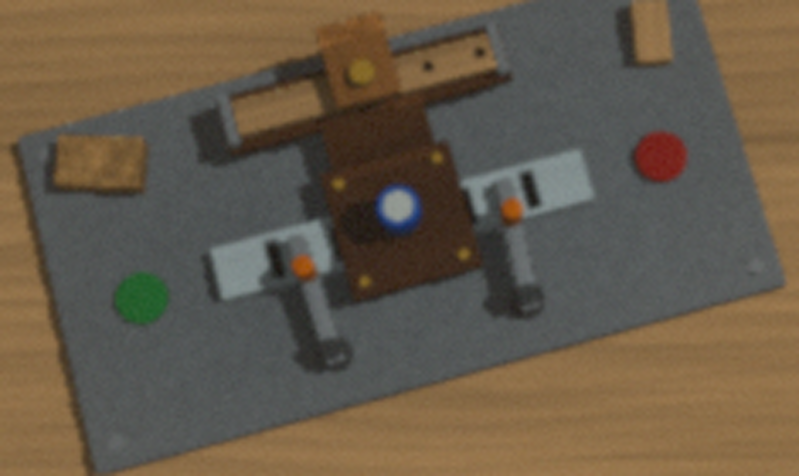

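```bash
python3 -m pendant '[[[2,-2,0.1],-0.12],[[2,-2,0],-0.12],[[2,-2,0],-0.12],[[2,-2,0],-0.12],[[2,-2,0],-0.12],[[2,-2,0],-0.12],[[2,-2,0],-0.12],[[2,-2,0],-0.12],[[2,-2,0],-0.12],[[2,-2,0],-0.12],[[2,-2,0],-0.12],[[2,-2,0],-0.12],[[2,-2,0],-0.12],[[2,-2,0],-0.12],[[2,-2,0],-0.12],[[2,-2,0],-0.12],[[2,-2,0],-0.12],[[2,-2,0],-0.12],[[2,-2,0],-0.12],[[2,-2,0],-0.12]]' 0.45 20; python3 -c "
from station import ctrl;print(ctrl.get_obs()['qpos'])"
```

```text
time_s: 1.87
ee_pos: [0.5373, 0.1316, 0.1745]
eef_rot: [-3.142, 0.0, 0.485]
force: [0.4, 0.7, 0.6]
grip_width: 0.0424
grip_force: 0.0
[1.73943931e-01 3.06444560e-01 1.51046178e+00 1.67098804e-05
 1.32490125e+00 1.25997299e+00]
```

```bash
python3 -m pendant '[[[0.8,-1.3,0],-0.11],[[0.8,-1.3,0],-0.11],[[0,0,0],0],[[0,0,0],0]]'; python3 - <<'E'
from h import *
c=shot('wrist','w0.png')
for n,(lo,hi) in {'orange':((4,150,90),(16,255,255)),'blue':((100,100,40),(130,255,255))}.items():
    for s,e,b in blobs(c,lo,hi,100):
        x,y,w,hh=b;print(n,s,e,b,ray(c,*e,.09 if n=='orange' else .107))
print(ctrl.get_obs()['ee_pos'],ctrl.get_obs()['eef_rot'])
E
```

```text
time_s: 2.2
ee_pos: [0.5524, 0.1065, 0.1743]
eef_rot: [-3.141, 0.001, 0.272]
force: [0.1, 0.3, -0.1]
grip_width: 0.0424
grip_force: 0.0
orange 4147 [430.9  58.1] [394   0 121 116] [0.6997 0.0653 0.09  ]
orange 128 [458.7   2.9] [445   0  24   9] [0.7382 0.0587 0.09  ]
orange 114 [387.9 111.1] [376 102  23  14] [0.6569 0.0838 0.09  ]
orange 392 [446.6 158.2] [416 143  52  45] [0.6364 0.0295 0.09  ]
orange 118 [368.8 151.4] [356 144  28  20] [0.6251 0.0887 0.09  ]
orange 117 [386.1 164.2] [370 155  27  18] [0.6195 0.0729 0.09  ]
orange 232 [318.  225.6] [310 216  20  24] [0.5585 0.1106 0.09  ]
orange 342 [499.2 227.4] [487 218  32  25] [ 0.5965 -0.0307  0.09  ]
orange 126 [424.3 235.6] [413 226  28  15] [0.5737 0.0252 0.09  ]
orange 115 [450.8 240.1] [441 227  18  27] [0.576  0.0031 0.09  ]
orange 182 [373.7 243. ] [355 230  34  23] [0.5567 0.0629 0.09  ]
blue 925 [415.6 206.4] [395 187  49  46] [0.5962 0.045  0.107 ]
[0.55216973 0.10708825 0.17445924] [-3.14136712e+00  4.44302551e-04  2.73667581e-01]
```

View pics/w0.png

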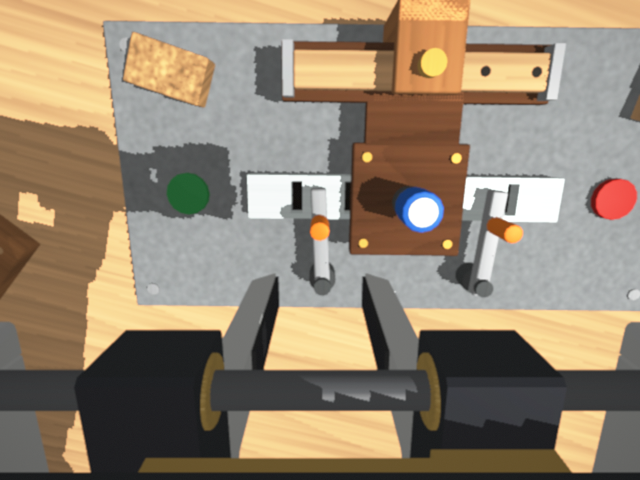

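Wrist view: the left post top is at about (319,224), the white knob spot is at (423,212), and the carriage is square to the view. I'll cross-check using the white spot and the brass bush.

```bash
python3 - <<'E'
from h import *
c=shot('wrist');t=shot('top');s=shot('side')
h=cv2.cvtColor(c['color'],cv2.COLOR_RGB2HSV)
def tri(*vs):
    A=[];B=[]
    for c,u,v in vs:
        P=c['intrinsics']@c['camera_from_world'][:3]
        for k,w in ((0,u),(1,v)):
            r=P[k]-w*P[2]; r/=np.linalg.norm(r[:3]);A.append(r[:3]);B.append(-r[3])
    return np.linalg.lstsq(np.array(A),np.array(B),rcond=None)[0].round(4)
def white(c,x0,x1,y0,y1):
    return [(s,e,b) for s,e,b in blobs(c,(0,0,150),(180,70,255),8) if x0<e[0]<x1 and y0<e[1]<y1]
for n,cc,bx in (('w',c,(400,445,190,235)),('t',t,(288,306,222,242)),('s',s,(288,310,235,260))):
    for q,e,b in white(cc,*bx): print(n,q,e,b,ray(cc,*e,.107))
for s_,e,b in blobs(c,(4,180,150),(16,255,255),60):
    if 300<e[0]<340 and 200<e[1]<250: print('post',s_,e,b,ray(c,e[0],b[1]+8,.09))
for s_,e,b in blobs(t,(4,150,110),(16,255,255),8):
    if 260<e[0]<275 and 240<e[1]<255: print('post t',e,ray(t,*e,.09)); pt=e
for s_,e,b in blobs(s,(4,120,90),(16,255,255),8):
    if 280<e[0]<320 and 220<e[1]<290: print('post s',s_,e,b,ray(s,e[0],b[1]+3,.09))
# markers in wrist
for lo,hi in (((45,90,30),(85,255,255)),((0,150,80),(3,255,255))):
    for q,e,b in blobs(c,lo,hi,300): print('mk',q,e,b,ray(c,*e,.028))
E
```

```text
w 721 [423.9 212.1] [409 198  31  30] [0.5936 0.0381 0.107 ]
s 33 [298.3 241.6] [293 238  10   7] [0.592  0.0413 0.107 ]
post 151 [318.7 226.8] [311 216  19  23] [0.5597 0.111  0.09  ]
post s 51 [313.4 230.6] [311 225   5  13] [ 0.5917 -0.0353  0.09  ]
post s 9 [312.6 248.8] [311 246   4   6] [0.5584 0.0321 0.09  ]
post s 98 [298.1 273.8] [294 267   9  16] [0.5557 0.1077 0.09  ]
mk 1367 [188.3 192.8] [167 173  43  41] [0.5419 0.2354 0.028 ]
mk 1410 [613.9 198.9] [592 180  45  40] [ 0.6465 -0.1579  0.028 ]
```

```bash
python3 -m pendant '[[[0.1,0.1,-2.2],0],[[0,0,-2.2],0],[[0,0,-2.2],0],[[0,0,-2.2],0],[[0,0,-1.5],0],[[0,0,-0.7],0],[[0,0,0],0],[[0,0,0],0]]'; python3 -m pendant '[[[0,0,0],0],[[0,0,0],0],[[0,0,0],0],[[0,0,0],0],[[0,0,0],0]]' 0.05 20
```

```text
time_s: 3.07
ee_pos: [0.5537, 0.1081, 0.0653]
eef_rot: [3.142, -0.001, 0.272]
force: [-0.5, 0.3, 0.3]
grip_width: 0.0421
grip_force: 0.0
time_s: 3.48
ee_pos: [0.5536, 0.1078, 0.065]
eef_rot: [3.142, -0.0, 0.271]
force: [0.2, 0.7, 0.5]
grip_width: 0.0124
grip_force: 0.0
```

```bash
python3 -c "
from h import *
c=shot('wrist');cv2.imwrite('pics/w1.png',c['color'][60:420,150:600,::-1])"
```

```text
(no output)
```

View pics/w1.png

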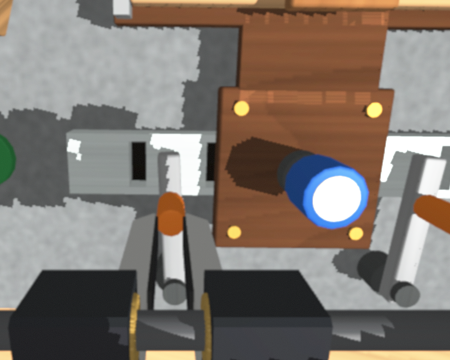

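The crop shows the fingers nearly shut, with the post top at crop (172,218) just ahead of the tips, so I'm short along the arm direction. I'll measure by how much.

```bash
python3 - <<'E'
from h import *
c=shot('wrist')
for s_,e,b in blobs(c,(2,150,90),(18,255,255),60):
    if 290<e[0]<350 and 230<e[1]<310: print(s_,e,b)
print(ray(c,322,275,.09),ray(c,322,282,.09),'pivot',ray(c,324,351,.055),'knob',ray(c,485,257,.107))
P=c['intrinsics']@c['camera_from_world'][:3]
o=ctrl.get_obs();print(o['ee_pos'],o['grip_width'])
for z in (.055,.09):
  p=P@np.array([.5536,.1078,z,1]);print(z,p[:2]/p[2])
E
```

```text
834 [320.3 272.4] [308 253  27  42]
[0.5586 0.1087 0.09  ] [0.5548 0.1077 0.09  ] pivot [0.4952 0.0894 0.055 ] knob [0.594  0.0387 0.107 ]
[0.55355405 0.10775573 0.06476673] 0.006029053828055671
0.055 [320.98986902 263.10099354]
0.09 [321.14373403 284.03003369]
```

```bash
python3 -c "
from h import *
o=ctrl.get_obs();print(o['grip_width'],o['grip_force'],o['force'],o['time_s'])
c=shot('wrist');a=c['color'][200:380,220:420,::-1]
cv2.imwrite('pics/w2.png',cv2.resize(a,None,fx=3,fy=3))
o=ctrl.get_obs();print(o['grip_width'],o['grip_force'],o['force'],o['time_s'])"
```

```text
0.006029053828055671 0.0 [-0.47611091 -0.14549814  0.27587263] 3.5833
0.004861581472086844 0.0 [0.33247407 0.72785487 0.1500377 ] 3.6333
```

View pics/w2.png

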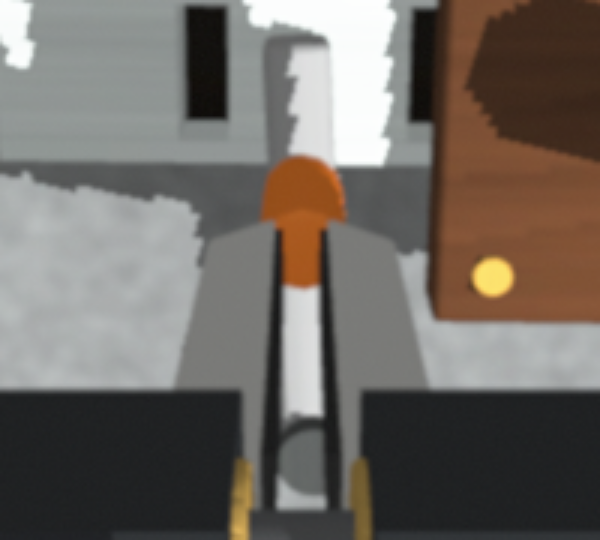

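```bash
python3 - <<'E'
from h import *
c=shot('wrist');T=c['camera_from_world'];R=T[:3,:3]
print('cam',-R.T@T[:3,3],'fwd',R[2]);o=ctrl.get_obs();print(o['ee_pos'],o['eef_rot'])
# fingertip pixels at full coords: (220+275/3,200+230/3)
for z in (.065,.084,.09,.055):print(z,ray(c,312,277,z),ray(c,330,277,z))
P=c['intrinsics']@T[:3]
for dz in (0,.019,.06):
  p=P@np.array([*o['ee_pos'][:2],o['ee_pos'][2]+dz,1]);print(p[:2]/p[2])
print('disc centre', ray(c,320.5,284,.09),'base top edge',ray(c,320.5,252.5,.055))
t=shot('top');cv2.imwrite('pics/t2.png',cv2.resize(t['color'][200:300,220:350,::-1],None,fx=6,fy=6,interpolation=cv2.INTER_CUBIC))
E
```

```text
cam [0.62474987 0.12818467 0.27670567] fwd [-0.24820386 -0.06873538 -0.96626616]
[0.55351223 0.1077581  0.06469003] [-3.14159250e+00 -6.22647029e-05  2.70749028e-01]
0.065 [0.5469 0.1116 0.065 ] [0.5498 0.1012 0.065 ]
0.084 [0.5539 0.113  0.084 ] [0.5565 0.1036 0.084 ]
0.09 [0.5561 0.1135 0.09  ] [0.5587 0.1044 0.09  ]
0.055 [0.5433 0.1108 0.055 ] [0.5463 0.0999 0.055 ]
[321.0696172  268.40381443]
[321.15674792 279.91590843]
[321.41044366 313.43530314]
disc centre [0.5535 0.1081 0.09  ] base top edge [0.5601 0.1099 0.055 ]
```

```bash
python3 -c "
from h import *
s=shot('side');cv2.imwrite('pics/s2.png',cv2.resize(s['color'][180:340,220:380,::-1],None,fx=3.7,fy=3.7,interpolation=cv2.INTER_CUBIC))"
```

```text
(no output)
```

View pics/s2.png

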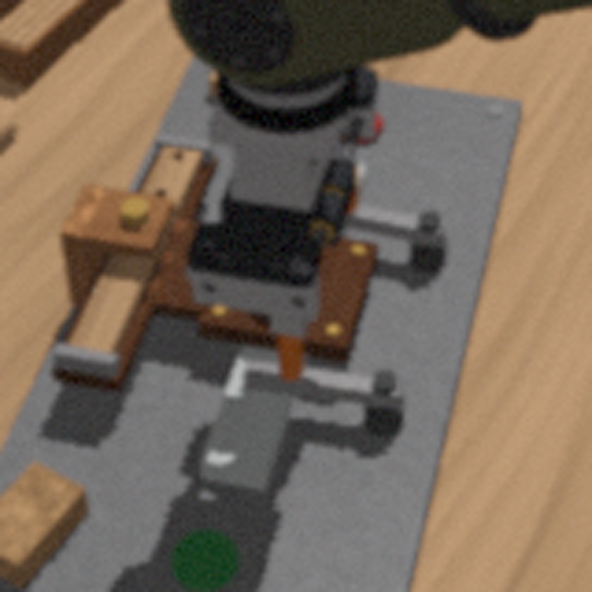

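Side crop: almost the whole post, crop (290,335–378), is visible below the fingertips. So the tips seem to end above the post, higher than the reported TCP suggests. I'll triangulate the tip from the wrist and side views.

```bash
python3 - <<'E'
from h import *
c=shot('wrist');s=shot('side')
def tri(*vs):
    A=[];B=[]
    for k,u,v in vs:
        P=k['intrinsics']@k['camera_from_world'][:3]
        for i,w in ((0,u),(1,v)):
            r=P[i]-w*P[2];r=r/np.linalg.norm(r[:3]);A.append(r[:3]);B.append(-r[3])
    return np.linalg.lstsq(np.array(A),np.array(B),rcond=None)[0].round(4)
print('K',c['intrinsics'][0,0],'tip',tri((c,321,275),(s,298.4,269)))
print('post base via side',ray(s,298.4,180+380/3.7,.055),'top via side',ray(s,298.4,180+335/3.7,.09))
P=s['intrinsics']@s['camera_from_world'][:3]
for z in (.055,.065,.09,.1):
    p=P@np.array([.5536,.1078,z,1]);print(z,p[:2]/p[2])
p=P@np.array([.594,.0385,.107,1]);print(p[:2]/p[2])
E
```

```text
K 376.442249299918 tip [0.5572 0.1077 0.091 ]
post base via side [0.5518 0.1143 0.055 ] top via side [0.5543 0.1089 0.09  ]
0.055 [299.08776894 280.54755484]
0.065 [299.02985655 277.67912169]
0.09 [298.88160355 270.33606625]
0.1 [298.82087041 267.32791943]
[298.15840919 240.60634813]
```

```bash
python3 -m pendant '[[[0,0,0],0],[[0,0,0],0],[[0,0,0],0],[[0,0,-0.3],0],[[0,0,-0.3],0],[[0,0,0],0]]' 0.34 20; python3 -m pendant '[[[0,0,-0.3],0],[[0,0,-0.2],0],[[0,0,0],0]]';
```

```text
time_s: 4.38
ee_pos: [0.5531, 0.1077, 0.0578]
eef_rot: [-3.141, 0.001, 0.271]
force: [0.4, 0.0, -0.4]
grip_width: 0.0317
grip_force: 0.0
time_s: 4.63
ee_pos: [0.5533, 0.1078, 0.0531]
eef_rot: [-3.141, 0.001, 0.271]
force: [-0.6, 0.0, -0.2]
grip_width: 0.032
grip_force: 0.0
```

```bash
python3 -m pendant '[[[0,0,-0.3],0],[[0,0,-0.3],0],[[0,0,-0.2],0],[[0,0,0],0]]'; python3 -m pendant '[[[0,0,0],0],[[0,0,0],0],[[0,0,0],0],[[0,0,0],0]]' 0.05 20
python3 -c "
from h import *
c=shot('wrist');a=c['color'][200:380,220:420,::-1]
cv2.imwrite('pics/w3.png',cv2.resize(a,None,fx=3,fy=3))"
```

```text
time_s: 4.97
ee_pos: [0.5532, 0.1077, 0.0451]
eef_rot: [-3.141, 0.001, 0.271]
force: [0.3, 0.0, 0.4]
grip_width: 0.0321
grip_force: 0.0
time_s: 5.3
ee_pos: [0.5536, 0.1078, 0.0458]
eef_rot: [3.142, -0.0, 0.271]
force: [-0.0, 0.1, 1.0]
grip_width: 0.0148
grip_force: 20.0
```

View pics/w3.png

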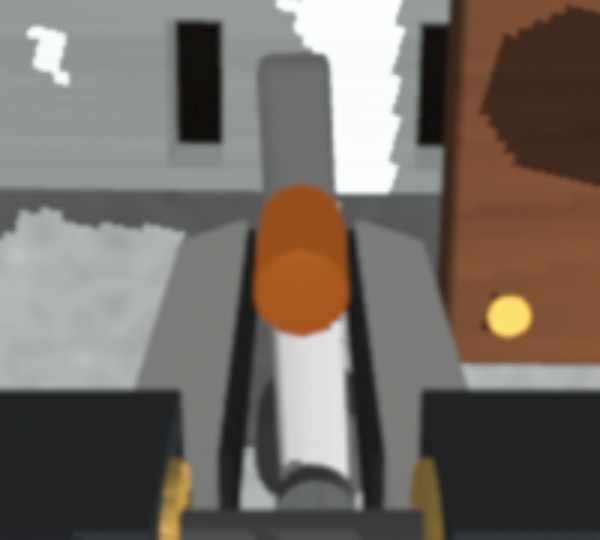

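The post is now firmly gripped. The tips sit about 27 mm above the reported TCP. Next I'll swing it along the arc.

```bash
python3 -m pendant '[[[-0.19,0.57,0],0.1],[[-0.24,0.55,0],0.1],[[-0.30,0.52,0],0.1],[[-0.35,0.49,0],0.1],[[0,0,0],0]]'
```

```text
time_s: 5.77
ee_pos: [0.5415, 0.1289, 0.0456]
eef_rot: [-3.141, 0.003, 0.678]
force: [-6.4, -5.9, 3.6]
grip_width: 0.0156
grip_force: 20.0
```

```bash
python3 -m pendant '[[[-0.40,0.45,0],0.1],[[-0.44,0.41,0],0.1],[[-0.48,0.36,0],0.1],[[-0.51,0.31,0],0.1],[[0,0,0],0]]';python3 -m pendant '[[[-0.54,0.26,0],0.1],[[-0.56,0.21,0],0.1],[[-0.58,0.15,0],0.1],[[-0.59,0.09,0],0.1],[[-0.6,0.03,0],0.1],[[0,0,0],0],[[0,0,0],0]]'
```

```text
time_s: 6.18
ee_pos: [0.5229, 0.1428, 0.0455]
eef_rot: [-3.141, 0.004, 1.078]
force: [-7.6, -14.3, 3.8]
grip_width: 0.0151
grip_force: 20.0
time_s: 6.77
ee_pos: [0.4954, 0.1485, 0.0455]
eef_rot: [-3.141, 0.005, 1.571]
force: [-0.1, -25.2, 2.6]
grip_width: 0.0148
grip_force: 20.0
```

```bash
python3 -m pendant '[[[0,0,0],0],[[0,0,0],0],[[0,0,0],0],[[0,0,3],0],[[0,0,3],0],[[0,0,3],0],[[0,0,1],0]]' 0.6; python3 -m pendant '[[[0.9,-1,0],-0.12],[[0.9,-1,0],-0.12],[[0.9,-1,0],-0.12],[[0.9,-1,0],-0.12],[[0.9,-1,0],-0.12],[[0.9,-1,0],-0.12],[[0.9,-1,0],-0.12],[[0.9,-1,0],-0.12],[[0.9,-1,0],-0.12],[[0.9,-1,0],-0.12],[[0.8,-1,0],-0.11],[[0,0,0],0],[[0,0,0],0]]'
python3 - <<'E'
from h import *
c=shot('wrist','w4.png');o=ctrl.get_obs();print(o['ee_pos'],o['eef_rot'])
for q,e,b in blobs(c,(0,0,150),(180,70,255),200): print(q,e,b,ray(c,*e,.107))
E
```

```text
time_s: 7.35
ee_pos: [0.4971, 0.1524, 0.1499]
eef_rot: [3.136, -0.001, 1.571]
force: [1.0, 0.2, 0.8]
grip_width: 0.0556
grip_force: 0.0
time_s: 8.43
ee_pos: [0.5934, 0.0419, 0.1449]
eef_rot: [-3.141, 0.001, 0.264]
force: [0.5, 1.0, -0.9]
grip_width: 0.0565
grip_force: 0.0
[0.59324376 0.04226222 0.14512242] [-3.14116748e+00  7.71831883e-04  2.64816631e-01]
14856 [134.7  94.8] [  0  43 256 150] [0.6606 0.1803 0.107 ]
53441 [511.9 187.8] [366  45 274 298] [ 0.6681 -0.0689  0.107 ]
10976 [158.6 272.2] [ 67 220 193 121] [0.548  0.1479 0.107 ]
808 [325.9 251.7] [310 236  33  32] [0.5933 0.0383 0.107 ]
5842 [319.5 316.2] [255 289 132  53] [0.5449 0.0298 0.107 ]
1054 [193.9 319.2] [168 302  51  40] [0.5187 0.1174 0.107 ]
```

View pics/w4.png

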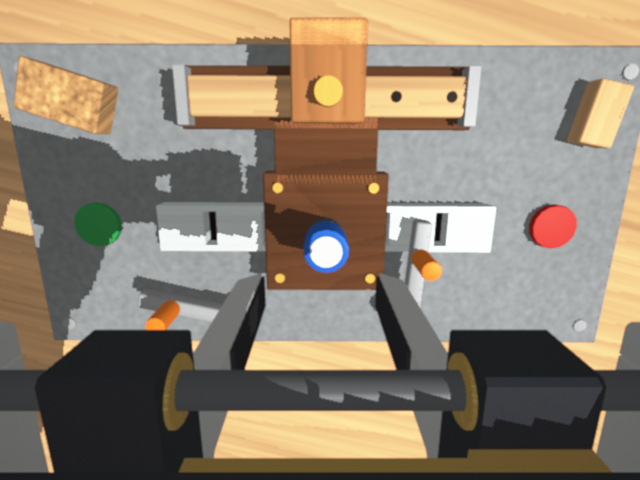

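The left stop points outward with its post at (163,316), and the red-side stop is untouched. The knob spot is at (326,252). Now I'll descend on it and grip.

```bash
python3 -m pendant '[[[0,-0.4,-2],0],[[0,0,-2],0],[[0,0,-2],0],[[0,0,-1.6],0],[[0,0,-1],0],[[0,0,-0.7],0],[[0,0,0],0]]'; python3 -m pendant '[[[0,0,0],0],[[0,0,0],0],[[0,0,0],0],[[0,0,0],0],[[0,0,0],0]]' 0.1 40
```

```text
time_s: 9.07
ee_pos: [0.593, 0.0382, 0.0516]
eef_rot: [-3.141, 0.002, 0.263]
force: [-1.2, 0.2, 0.2]
grip_width: 0.0562
grip_force: 0.0
time_s: 9.48
ee_pos: [0.594, 0.0378, 0.0532]
eef_rot: [3.141, -0.001, 0.261]
force: [1.5, 1.4, 0.4]
grip_width: 0.0305
grip_force: 40.0
```

```bash
python3 -m pendant '[[[0,0,0.5],0],[[0,0,0.5],0],[[0,0,0.6],0],[[0,0,0],0],[[0,0,0],0],[[0,0,0],0]]'
```

```text
time_s: 9.98
ee_pos: [0.5937, 0.0378, 0.0684]
eef_rot: [-3.142, -0.0, 0.261]
force: [6.0, 1.5, -8.1]
grip_width: 0.0313
grip_force: 40.0
```

```bash
python3 -m pendant '[[[-0.13,0.48,0],0],[[-0.13,0.48,0],0],[[-0.13,0.48,0],0],[[-0.13,0.48,0],0],[[-0.13,0.48,0],0],[[-0.13,0.48,0],0],[[-0.13,0.48,0],0],[[-0.13,0.48,0],0],[[-0.12,0.49,0],0],[[-0.12,0.5,0],0],[[0,0,0],0],[[0,0,0],0],[[0,0,0],0]]'
```

```text
time_s: 11.07
ee_pos: [0.5808, 0.0864, 0.0683]
eef_rot: [-3.141, 0.0, 0.261]
force: [3.9, 4.1, -7.8]
grip_width: 0.031
grip_force: 40.0
```

```bash
python3 -m pendant '[[[0,0,-0.4],0],[[0,0,-0.4],0],[[0,0,-0.4],0],[[0,0,-0.4],0],[[0,0,0],0],[[0,0,0],0],[[0,0,0],0]]'
python3 - <<'E'
from h import *
c=shot('wrist');o=ctrl.get_obs();print(o['ee_pos'],o['force'])
for q,e,b in blobs(c,(0,0,150),(180,70,255),200):
    if 300<e[0]<350: print(q,e,ray(c,*e,.107))
E
```

```text
time_s: 11.65
ee_pos: [0.581, 0.0861, 0.0529]
eef_rot: [3.142, -0.0, 0.261]
force: [2.6, 2.8, -0.7]
grip_width: 0.0311
grip_force: 40.0
[0.58103058 0.0860892  0.05293474] [ 2.80409826  2.06757083 -0.56137527]
1520 [319.8 308.1] [0.5806 0.0867 0.107 ]
1246 [331.1 357.3] [0.5575 0.075  0.107 ]
```

```bash
python3 -m pendant '[[[0,0,-0.3],0],[[0,0,-0.3],0],[[0,0,0],0],[[0,0,0],0],[[0,0,0],0]]'; python3 -m pendant '[[[0,0,-0.15],0],[[0,0,0],0],[[0,0,0],0],[[0,0,0],0]]'
```

```text
time_s: 12.12
ee_pos: [0.5811, 0.0861, 0.0468]
eef_rot: [3.141, -0.0, 0.261]
force: [2.7, 1.6, 3.6]
grip_width: 0.0311
grip_force: 40.0
time_s: 12.45
ee_pos: [0.5814, 0.086, 0.0466]
eef_rot: [3.141, -0.001, 0.261]
force: [-4.5, 0.9, 17.0]
grip_width: 0.0314
grip_force: 40.0
```

```bash
python3 - <<'E'
from h import *
c=shot('wrist');o=ctrl.get_obs();print(o['force'],o['grip_force'],o['ee_pos'])
for q,e,b in blobs(c,(2,150,90),(18,255,255),100): 
    if e[1]>180: print(q,e,b,ray(c,*e,.08))
print(ctrl.hand_in())
E
```

```text
[-2.53327928  0.71615756 16.57928967] 40.00514659099281 [0.58136757 0.08600903 0.04655275]
439 [378.9 206.2] [345 194  66  28] [0.6302 0.0705 0.08  ]
1755 [561.3 323. ] [530 298  65  52] [ 0.5959 -0.0397  0.08  ]
the job is handed in; nothing more can be done
None
```

Job handed in at about 12.5 s: by my readings the green-side stop is out about 1.3 rad, the carriage is about 50 mm on in the next slot, and the knob is held fully down at about 17 N with the red-side stop still across the rail; the judge returned no verdict.

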